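# Score the piggy bank's point on the bridge block

### The job

Score a point for the piggy bank: with closed fingertips, gently press the purple peg at the piggy bank's end of the orange bridge block all the way down, then lightly push the green buzzer down to end the turn, and withdraw. Leave the other purple peg, the yellow buzzer and all the other toys untouched, and do not lift or shove the bridge.

Things in the scene. Friction and masses are not known exactly. Their poses are not given: they have to be found in the camera images.
- bridge: orange wooden bridge block, loose, 0.4 to 0.65 kg, 70 mm along its x, 220 mm along y, 60 mm high; origin at the centre of its underside, z up. Two captive purple pegs stick up from its top on the middle line at y = +75 mm (peg_left) and y = -75 mm (peg_right). The piggy bank and the ball stand about 210 mm from its centre one off each end; which is at which end changes
- peg_left_top (a point): centre of the top face of the purple plastic peg at the bridge's +y end: a round head 32 mm across and 8 mm thick on an 18 mm shaft. Its top face is 88 mm above the bench when fully out and 68 mm when fully down
- peg_right_top (a point): the same for the identical purple peg at the bridge's -y end
- peg_left (a joint): how far peg_left is pressed down, m: 0 fully out, 0.020 fully down with its head on the block. It starts at 0 to 0.004, slides stiffly (about 2.5 N of friction) and stays where it is left
- peg_right (a joint): the same for peg_right
- piggy_bank: pink ceramic piggy bank, loose, 0.27 to 0.53 kg, about 125 mm long along its x with the snout to -x, 92 mm wide, about 110 mm high; origin on the bench under its middle
- ball_center (a point): centre of the teal hard silicone ball, 60 mm across, resting loose in its wooden ring stand, centre about 32 mm above the bench
- ball_stand: wooden ring, fixed to the bench, 56 mm outside, 36 mm inside, 8 mm high, carries the ball; origin at the centre of its underside
- green_buzzer_top (a point): centre of the top of the green push button, 40 mm across, in a white housing fixed to the bench; it points up. Light spring
- green_buzzer (a joint): travel of the green buzzer, m: 0 up, 0.006 fully down (about 4 N); it springs back
- yellow_buzzer_top (a point): centre of the top of the yellow push button, otherwise the same as the green one
- yellow_buzzer (a joint): travel of the yellow buzzer, as for the green one
- toy_car: red and birch toy car, loose, about 100 by 70 mm, 60 mm high; origin on the bench under its middle
- blue_block: blue 50 mm wooden cube, loose; origin at the centre of its underside
- green_roller: green wooden cylinder standing up, loose, 40 mm across, 60 mm high; origin at the centre of its underside
- toy_cup: orange plastic cup, loose, 70 mm across, 60 mm high; origin at the centre of its underside
Not all that is in view belongs to the job. What is shaped like the part that bears green_buzzer_top but black, pink or turquoise is not meant.

How it is judged:
By the outcome, as a careful person would: the job done as asked, in the order asked, and still so for the second after the job is handed in, with the robot touching nothing.
It also fails if it takes over 38 s, if anything falls off the work surface, if the arm or the gripper's body presses on something with over 40 N, if the wrist force passes 120 N, or if a joint passes its speed limit or range.

### The arm

A 7-joint arm with a two-finger parallel gripper is mounted at the origin on the work surface. World frame = base frame: x ahead of the robot, y to its left, z up, the work surface at z = 0. Lengths are in m, angles in rad, forces in N, time in s.
With the tool pointing down it reaches from about 0.425 to 0.875 m from the base axis. Payload 8.4 kg.
Tool frame: the origin (TCP) lies at the very end of the fingers, on their centre line; the grasp point (between the pads) lies 19 mm behind it; z points along the fingers, y is the line along which they close (so a half turn about z gives the same grasp; the last joint's range is limited). The gripper opens to 87 mm and grips with 3 to 60 N. Pads are 19 mm wide; open, the fingers measure 117 mm over their backs; the gripper's body (75 mm by 190 mm) begins 51 mm behind the grasp point.
Start: joints at [1.077, 0.333, 0.04, 1.465, -0.013, 1.343, -0.059], TCP at [0.25, -0.6, 0.223] pointing down, gripper open.
Joint ranges: [-2.58, 2.58], [-0.38, 2.09], [-1.3, 1.39], [0.25, 2.4], [-1.5, 4.64], [0.08, 2.09], [-2.65, 2.65]. Speed limits (rad/s): [2.22, 2.22, 2.79, 2.79, 3.14, 3.14, 3.14].

### API

Orientations are given as a unit quaternion [w, x, y, z].
In Python, from station import arm, cams gives the robot as it stands.
- The arm moves only by the shell command python3 -m pendant 'ROWS' [OPENING] [FORCE]. ROWS is JSON, a list of rows, each a list of 4 numbers: the shift along the world's x, y, z in cm, then the turn about the world's z in rad. In form: [[tx, ty, tz, spin], ...]. A call has 1 to 20 rows; each row is the pose to reach, as a shift and turn from the pose commanded when the call began; what a row does not reach only later rows make up. A row lasts 1/8 s, in which the tool goes at most 62.5 mm and 10.7 degrees, less where a joint would pass 70% of its speed; a pose out of reach is approached as far as the arm can. A call with a gripper value outside its range is refused whole. OPENING is the opening in per cent of the stroke, from 0 (shut) to 100 (fully open), set as the call begins (- or left out, the last holds). The fingers move at their own pace and stop on an object; FORCE is the grip in N (left out, the last holds). Time passes only in rows, so rows that repeat a pose let the fingers close. It gives the time, the measured TCP pose, the force, the opening and the grip force at its end, in the units of the state.
- arm.state(): the state, without advancing time (a new reading comes with each control period).
- cams.camera(name): name is "side" or "top"; returns the picture (420x560x3 uint8, red, green, blue); there is no depth.
- cams.get_calibration(name): a dict with "mtx" (3x3 intrinsics, pixels), "distortion" ([k1, k2, p1, p2, k3] as OpenCV has them; the pictures are not rectified), "extrinsics" (4x4, takes a point from camera to world coordinates). Camera axes: x right, y down, z forward; pixel columns grow to the right and rows downward; lengths in m; the calibration is good to about 2 mm. A picture is of the moment at which its call begins. get_calibration takes no time and is no camera call.
- arm.close_job(): hands the job in; it is judged then, once.
The state is a dict: "clock": time; "joint_positions": joint angles; "qd": joint speeds; "tau": joint torques, N m; "eef_pos": TCP position; "ee_rot": TCP orientation; "ft_force": force on the tool from outside, world axes, zero at the start; "wrist_torque": the same for the moment, N m; "gripper_width": finger opening in m; "grip_force": force on a finger pad.
Only numpy, scipy, OpenCV 4.12 (cv2) and the standard library are available. Lean on these libraries where they do the work, as an engineer would, in place of code of your own. Each camera call takes 0.05 s, during which the arm holds its last target. There are 200 camera calls.

## Working session

There is one attempt and no reset: what is moved stays moved. The work goes in short steps, Python scripts to look and compute and a shell command to move; the robot and the scene stay as the last step left them, time stands still between calls to the robot, and variables do not carry over. Pictures are saved under pics/ and viewed, at most 10 in all, crops included, and the job is handed in when it is done.

```bash
mkdir -p pics; python3 - <<'E'
from station import arm,cams
import cv2
for n in("side","top"):
    cv2.imwrite(f"pics/{n}0.png",cams.camera(n)[:,:,::-1])
    c=cams.get_calibration(n);print(n,c)
print(arm.state())
E
```

```text
side {'mtx': array([[516.56505933,   0.        , 273.48011381],
       [  0.        , 516.56505933, 210.1018481 ],
       [  0.        ,   0.        ,   1.        ]]), 'distortion': array([-0.16349639,  0.        ,  0.        ,  0.        ,  0.        ]), 'extrinsics': array([[-9.22355368e-01, -2.83697406e-01,  2.62252469e-01,
         1.87466827e-01],
       [-3.86341592e-01,  6.75777213e-01, -6.27746233e-01,
         9.27087675e-01],
       [ 8.65735620e-04, -6.80324144e-01, -7.32910847e-01,
         1.14601489e+00],
       [ 0.00000000e+00,  0.00000000e+00,  0.00000000e+00,
         1.00000000e+00]])}
top {'mtx': array([[481.71293376,   0.        , 262.40644149],
       [  0.        , 481.71293376, 206.69224433],
       [  0.        ,   0.        ,   1.        ]]), 'distortion': array([-0.07737823,  0.        ,  0.        ,  0.        ,  0.        ]), 'extrinsics': array([[-8.05896137e-03, -9.95475246e-01,  9.46788612e-02,
         4.54704444e-01],
       [-9.99594186e-01,  1.06067869e-02,  2.64378214e-02,
        -6.90869285e-04],
       [-2.73224353e-02, -9.44273779e-02, -9.95156749e-01,
         1.31888587e+00],
       [ 0.00000000e+00,  0.00000000e+00,  0.00000000e+00,
         1.00000000e+00]])}
{'clock': 0.1, 'joint_positions': array([ 1.07679458,  0.33382978,  0.03985391,  1.46617148, -0.01341058,
        1.34330404, -0.05850658]), 'qd': array([-0.00073342, -0.0019286 ,  0.00089709, -0.00119976,  0.00046493,
       -0.0004673 ,  0.00054471]), 'tau': array([ 4.30192187e-03, -6.57807398e+01,  1.34028956e+00, -4.04702604e+01,
       -5.94444014e-02,  4.10633802e-02,  1.42820550e-04]), 'eef_pos': array([ 0.24983499, -0.59961145,  0.22176026]), 'ee_rot': array([-7.00550990e-04,  9.80579974e-01,  1.96118309e-01, -1.80682796e-04]), 'ft_force': array([0.55734861, 0.08334446, 0.24131088]), 'wrist_torque': array([-0.0121664 ,  0.07022406, -0.0108061 ]), 'grip_force': 0.0, 'gripper_width': 0.08733382927451527}
```

View pics/side0.png

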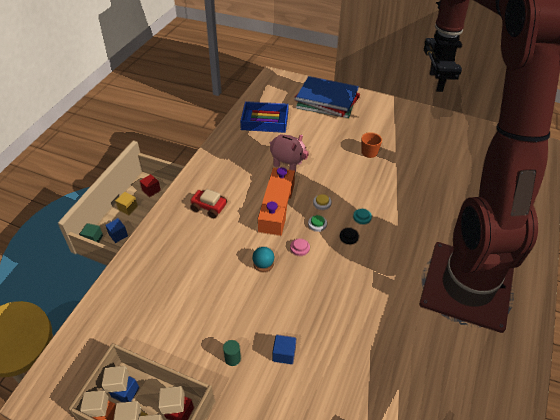

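View pics/top0.png

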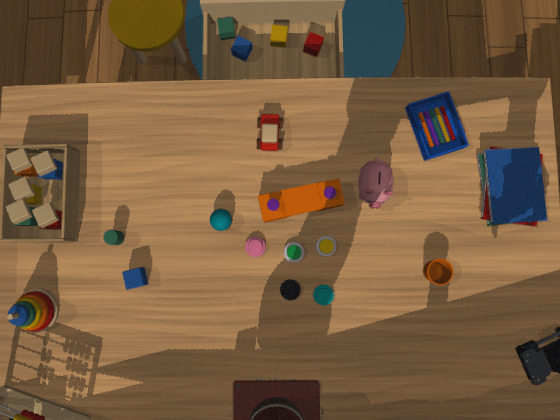

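The top view shows the piggy bank (376,185) at the right end of the bridge, the target peg at about (329,192), the other peg at (273,204) and the green buzzer at (294,252). In the side view the target peg is at (282,173) and the green buzzer at (317,223).

```bash
cat > h.py <<'E'
import cv2,numpy as np
from station import arm,cams
C={n:cams.get_calibration(n) for n in("side","top")}
def seg(im,seed,r,lo,hi):
    hsv=cv2.cvtColor(im,cv2.COLOR_RGB2HSV); m=cv2.inRange(hsv,lo,hi)
    k=np.zeros_like(m);cv2.circle(k,seed,r,255,-1);m&=k
    n,l,s,c=cv2.connectedComponentsWithStats(m);i=1+np.argmax(s[1:,4]);return c[i],s[i]
def proj(n):
    T=np.linalg.inv(C[n]["extrinsics"]);return T[:3]
def tri(ps,pt):
    u=[cv2.undistortPoints(np.array([[p]],float),C[n]["mtx"],C[n]["distortion"]).reshape(2,1) for n,p in(("side",ps),("top",pt))]
    X=cv2.triangulatePoints(proj("side"),proj("top"),*u);return (X[:3]/X[3]).ravel()
def pix(n,X):
    T=proj(n);return cv2.projectPoints(np.array([X],float),cv2.Rodrigues(T[:,:3])[0],T[:,3],C[n]["mtx"],C[n]["distortion"])[0].ravel()
def onz(n,p,z):
    u=cv2.undistortPoints(np.array([[p]],float),C[n]["mtx"],C[n]["distortion"]).ravel()
    E=C[n]["extrinsics"];d=E[:3,:3]@[u[0],u[1],1];return E[:3,3]+d*(z-E[2,3])/d[2]
E
python3 - <<'E'
from h import *
im={n:cv2.imread(f"pics/{n}0.png")[:,:,::-1].copy() for n in C}
P=((118,60,30),(155,255,255));G=((50,90,40),(80,255,255))
for nm,s,t,(lo,hi) in(("target",(282,173),(329,192),P),("other",(272,207),(273,204),P),("green",(317,223),(294,252),G)):
    a,sa=seg(im["side"],s,11,lo,hi);b,sb=seg(im["top"],t,11,lo,hi)
    print(nm,a,sa,b,sb,tri(a,b), onz("top",b,.085),onz("side",a,.085))
a=cv2.resize(im["side"][130:270,200:380],None,fx=4,fy=4,interpolation=2)
b=cv2.resize(im["top"][150:290,200:400],None,fx=4,fy=4,interpolation=2)
cv2.imwrite("pics/c1.png",a[:,:,::-1]);cv2.imwrite("pics/c2.png",b[:,:,::-1])
E
```

```text
target [281.44871795 171.75641026] [277 167  10  11  78] [329.60377358 192.14150943] [324 187  12  12 106] [ 0.60837468 -0.14205465  0.07928571] [ 0.60789397 -0.14133722  0.085     ] [ 0.605887   -0.13637555  0.085     ]
other [271.68181818 206.73863636] [267 202  11  11  88] [272.84761905 204.        ] [268 199  11  11 105] [0.57871056 0.0050308  0.08105862] [0.57876982 0.00515036 0.085     ] [0.57679632 0.00834549 0.085     ]
green [317.23076923 220.41025641] [311 215  13  12 117] [293.58125 251.79375] [287 245  14  14 160] [ 0.45614246 -0.04878754  0.02029076] [ 0.45575872 -0.04647923  0.085     ] [0.44100797 0.00740025 0.085     ]
```

View pics/c1.png

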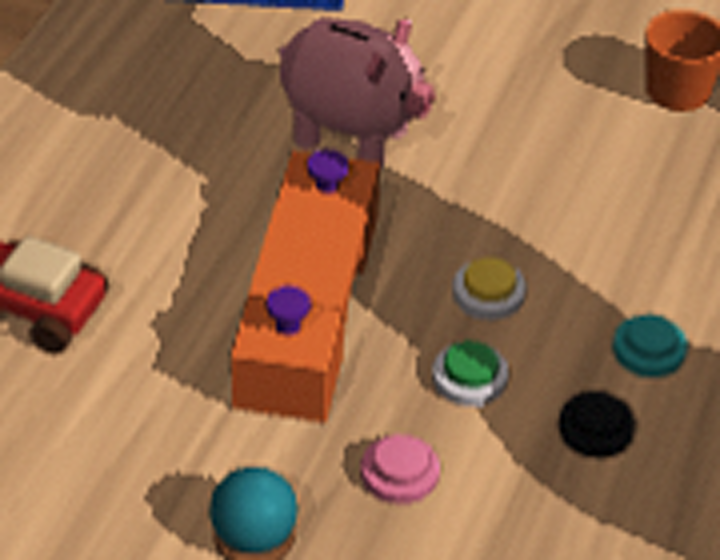

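View pics/c2.png

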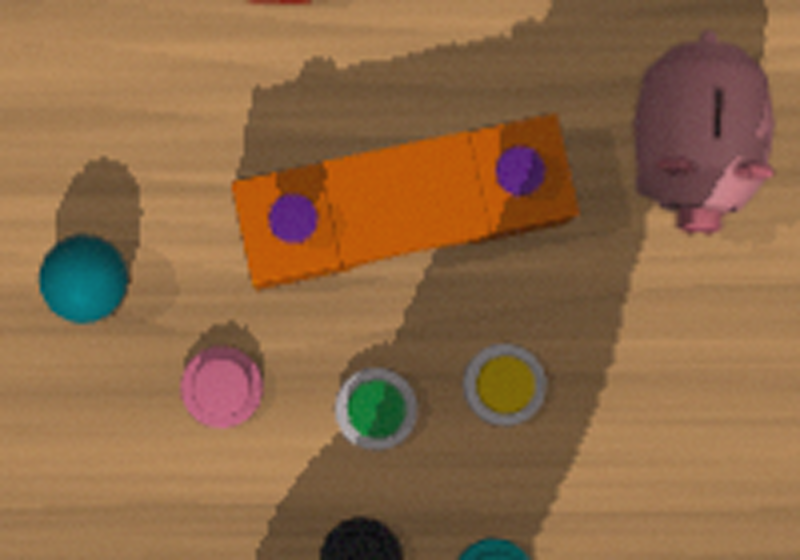

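The crops agree: the peg heads are at side (282,172) and top (329.6,192). The green button is half in shadow at top (293.6,252), clear of the yellow one. Moving above the target peg with the fingers shut.

```bash
python3 -m pendant '[[2,2.5,0,0],[5,6.5,0,0],[8,10.5,0,0],[11,14.5,0,0],[14,18,0,0],[17,22,0,0],[20,26,0,0],[23,29.5,0,0],[26,33.5,0,0],[29,37.5,0,0],[32,41,0,0],[34.5,44,0,0],[35.8,45.8,0,0],[35.8,45.8,-3,0],[35.8,45.8,-7,0],[35.8,45.8,-9,0],[35.8,45.8,-10,0],[35.8,45.8,-10,0],[35.8,45.8,-10,0]]' 0 20
python3 - <<'E'
from h import *
im={n:cams.camera(n) for n in C}
s=arm.state();X=s["eef_pos"];print(s["clock"],X,s["ft_force"],s["gripper_width"],s["joint_positions"])
for n in C:print(n,pix(n,X))
a=cv2.resize(im["side"][120:260,210:340],None,fx=4,fy=4,interpolation=2)
b=cv2.resize(im["top"][130:270,300-70:370],None,fx=4,fy=4,interpolation=2)[:, :270*2]
cv2.imwrite("pics/d1.png",np.hstack([a,b])[:,:800,::-1] if False else a[:,:,::-1]);cv2.imwrite("pics/d2.png",b[:,:,::-1])
E
```

```text
clock: 2.48
eef_pos: [0.6088, -0.1422, 0.124]
ee_rot: [0.0, 0.981, 0.196, 0.001]
ft_force: [0.4, 0.3, 0.6]
gripper_width: 0.0008
grip_force: 0.0
2.575 [ 0.60865501 -0.14209793  0.12375963] [ 0.08741132 -0.19999802  0.38861564] 0.00044564078942607293 [ 0.40320229  0.36906741 -0.30634997  1.63684754  0.11953083  1.15226994
 -1.10833701]
side [281.46526263 160.72461863]
top [331.6303041  189.90295374]
```

View pics/d1.png

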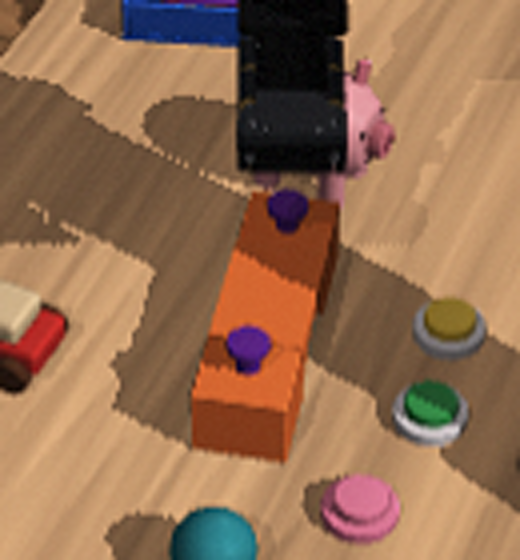

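The side view shows the closed fingertips at crop (291,165), right above the target peg head at (288,207). Pressing slowly.

```bash
python3 -m pendant '[[0,0,-1,0],[0,0,-2,0],[0,0,-2.8,0],[0,0,-3.2,0],[0,0,-3.6,0],[0,0,-4,0],[0,0,-4.3,0],[0,0,-4.6,0],[0,0,-4.9,0],[0,0,-5.1,0],[0,0,-5.1,0]]'
```

```text
clock: 3.95
eef_pos: [0.6079, -0.142, 0.0713]
ee_rot: [-0.0, 0.981, 0.196, -0.0]
ft_force: [-0.1, 0.2, 0.2]
gripper_width: 0.0005
grip_force: 0.0
```

```bash
python3 -m pendant '[[0,0,-0.1,0],[0,0,-0.2,0],[0,0,-0.2,0]]';python3 -m pendant '[[0,0,-0.1,0],[0,0,-0.2,0],[0,0,-0.2,0]]'
```

```text
clock: 4.32
eef_pos: [0.6079, -0.142, 0.0695]
ee_rot: [-0.0, 0.981, 0.196, -0.0]
ft_force: [-1.1, 1.0, 0.3]
gripper_width: 0.0005
grip_force: 0.5
clock: 4.7
eef_pos: [0.608, -0.142, 0.0685]
ee_rot: [0.0, 0.981, 0.196, 0.0]
ft_force: [-5.0, 0.2, 10.6]
gripper_width: 0.0002
grip_force: 5.1
```

```bash
python3 - <<'E'
from h import *
im=cams.camera("side")
cv2.imwrite("pics/e1.png",cv2.resize(im[120:260,210:340],None,fx=4,fy=4,interpolation=2)[:,:,::-1])
E
```

```text
(no output)
```

View pics/e1.png

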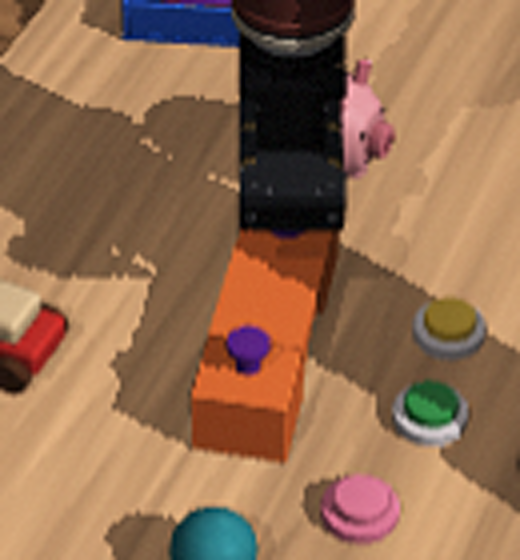

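The fingertips rest on the peg, whose head sits on the block at crop (288,230). The force is about 11 N at z = 68.5 mm, so it has bottomed. One slight extra press, then lift, move above the green buzzer and check.

```bash
python3 -m pendant '[[0,0,-0.05,0],[0,0,-0.05,0]]'; python3 -m pendant '[[0,0,0.4,0],[0,0,1.5,0],[0,0,3,0],[0,0,5,0],[-2,1.2,6,0],[-5,3,6,0],[-8,4.9,6,0],[-11,6.7,6,0],[-13.5,8.3,6,0],[-15.2,9.3,6,0],[-15.2,9.3,4,0],[-15.2,9.3,1,0],[-15.2,9.3,-1,0],[-15.2,9.3,-1,0],[-15.2,9.3,-1,0]]'
python3 - <<'E'
from h import *
im={n:cams.camera(n) for n in C}
s=arm.state();print(s["clock"],s["eef_pos"],pix("side",s["eef_pos"]))
a,_=seg(im["side"],(281,176),11,(118,60,30),(155,255,255));b=seg(im["top"],(329,192),11,(118,60,30),(155,255,255));print(a,b)
print("tri",tri(a,b[0]),"pred side down",pix("side",[.608,-.142,.068]))
cv2.imwrite("pics/f1.png",cv2.resize(im["side"][120:260,210:350],None,fx=4,fy=4,interpolation=2)[:,:,::-1])
E
```

```text
clock: 5.0
eef_pos: [0.608, -0.142, 0.0684]
ee_rot: [0.0, 0.981, 0.196, 0.0]
ft_force: [-4.9, 1.2, 14.1]
gripper_width: 0.0006
grip_force: 6.9
clock: 6.88
eef_pos: [0.4569, -0.049, 0.0584]
ee_rot: [0.0, 0.981, 0.196, 0.001]
ft_force: [-0.1, 0.1, 0.0]
gripper_width: 0.0006
grip_force: 0.0
6.975 [ 0.45693062 -0.04907524  0.05836621] [317.96140355 211.43954499]
[281.45614035 174.94736842] (array([328.93069307, 193.00990099]), array([324, 188,  11,  11, 101], dtype=int32))
tri [ 0.60784823 -0.14165402  0.06653661] pred side down [281.43456032 174.50869331]
```

View pics/f1.png

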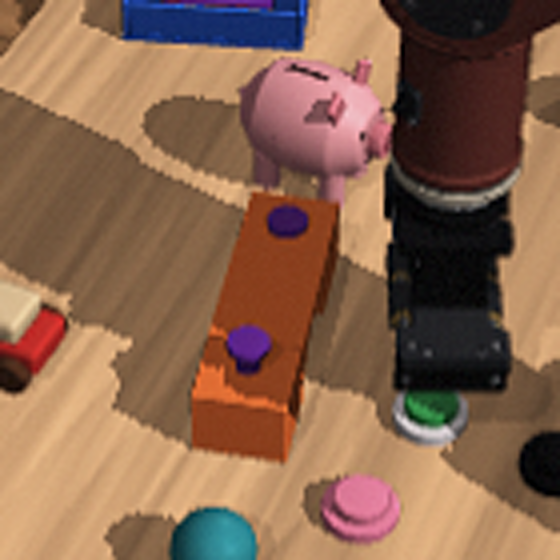

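The target peg now lies flush at crop (288,221), triangulated at 67 mm, and the bridge is unmoved. The gripper stands over the green buzzer; its body edge hides the fingers, as projection predicts. Pressing down gently.

```bash
python3 -m pendant '[[0,0,-1,0],[0,0,-2,0],[0,0,-2.6,0],[0,0,-3,0],[0,0,-3.3,0],[0,0,-3.3,0]]'; for i in 1 ; do python3 -m pendant '[[0,0,-0.1,0],[0,0,-0.2,0],[0,0,-0.2,0]]';done
```

```text
clock: 7.72
eef_pos: [0.4559, -0.049, 0.0239]
ee_rot: [-0.0, 0.981, 0.196, -0.0]
ft_force: [-0.8, 0.9, -0.2]
gripper_width: 0.0002
grip_force: 0.0
clock: 8.1
eef_pos: [0.4561, -0.049, 0.0222]
ee_rot: [0.0, 0.981, 0.196, 0.0]
ft_force: [-0.1, -1.1, 1.6]
gripper_width: 0.0002
grip_force: 0.6
```

```bash
python3 -m pendant '[[0,0,-0.1,0],[0,0,-0.2,0],[0,0,-0.2,0]]'; python3 -m pendant '[[0,0,-0.1,0],[0,0,-0.15,0],[0,0,-0.15,0]]'
```

```text
clock: 8.48
eef_pos: [0.4561, -0.049, 0.0201]
ee_rot: [0.0, 0.981, 0.196, 0.0]
ft_force: [-0.4, -1.0, 1.6]
gripper_width: 0.0003
grip_force: 1.1
clock: 8.85
eef_pos: [0.4561, -0.049, 0.0186]
ee_rot: [0.0, 0.981, 0.196, 0.0]
ft_force: [0.7, 0.3, 2.4]
gripper_width: 0.0006
grip_force: 1.4
```

```bash
python3 -m pendant '[[0,0,-0.1,0],[0,0,-0.15,0],[0,0,-0.15,0]]'; python3 -m pendant '[[0,0,-0.1,0],[0,0,-0.1,0]]'
```

```text
clock: 9.22
eef_pos: [0.4561, -0.049, 0.0171]
ee_rot: [0.0, 0.981, 0.196, 0.0]
ft_force: [1.0, -0.9, 3.8]
gripper_width: 0.0004
grip_force: 1.7
clock: 9.48
eef_pos: [0.4562, -0.049, 0.0164]
ee_rot: [0.0, 0.981, 0.196, 0.0]
ft_force: [0.1, 0.1, 8.3]
gripper_width: 0.0005
grip_force: 4.1
```

The force has jumped to about 8 N past the 4 N spring, so the button is fully down. Withdrawing.

```bash
python3 -m pendant '[[0,0,0.3,0],[0,0,1,0],[0,0,3,0],[0,0,6,0],[0,0,10,0],[0,0,14,0],[-1,-3,17,0],[-2,-7,18,0],[-3,-12,18,0],[-4,-17,18,0],[-5,-22,18,0],[-6,-26,18,0],[-6,-28,18,0],[-6,-28,18,0],[-6,-28,18,0]]'
python3 - <<'E'
from h import *
im={n:cams.camera(n) for n in C}
for n in C: cv2.imwrite(f"pics/{n}9.png",im[n][:,:,::-1])
E
```

```text
clock: 11.35
eef_pos: [0.3967, -0.3273, 0.1959]
ee_rot: [-0.001, 0.98, 0.197, 0.0]
ft_force: [-0.4, 0.1, 0.3]
gripper_width: 0.0005
grip_force: 0.0
```

View pics/side9.png

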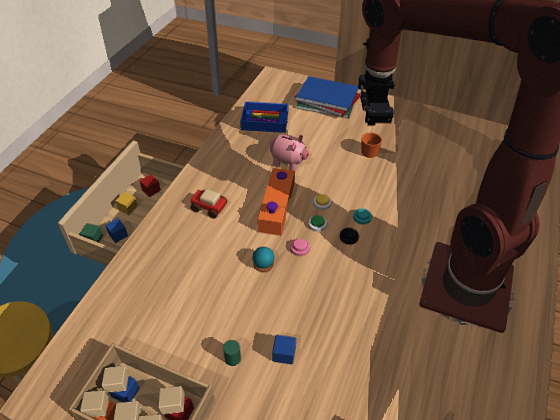

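The target peg (282,175) is down, the other peg (272,207) is still up, the toys are where they were and the arm is clear.

```bash
python3 -c "from station import arm;print(arm.close_job())"
```

```text
the job is handed in; nothing more can be done
None
```

The peg at the piggy bank's end is pressed fully down, the green buzzer was then pushed to its stop, and the arm withdrew with everything else apparently unmoved; the job was handed in at about 11.5 s.

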